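Hook the spare mug arm into the slotted stand and lock it

ROBOT

A 6-joint arm with a two-finger parallel gripper is mounted at the origin on a cart in front of the work surface, level with it; the furniture and walls round the work are solid. World frame = base frame: x ahead of the robot, y to its left, z up, the work surface at z = 0. Lengths are in m, angles in rad, forces in N, time in s.
With the tool pointing down it reaches from about 0.325 to 0.925 m from the base axis. Payload 3.1 kg.
Tool frame: the origin (TCP) lies on the centre line of the jaws, within the pads' length; the fingertips stand 17 mm ahead of it and the grasp point (between the pads) lies 2 mm behind it (manip.tcp_to_tips is the distance from the TCP to the fingertips, in m); z points along the fingers, y is the line along which they close (so a half turn about z gives the same grasp; the last joint's range is limited). The gripper opens to 85 mm and grips with 20 to 120 N. Pads are 22 mm wide; open, the fingers measure 114 mm over their backs; the gripper's body (76 mm by 85 mm) begins 54 mm behind the grasp point. The pads swing forward as they close: fully open they stand 13 mm farther back than shut.
Start: joints at [1.107, 0.217, 1.613, -0, 1.311, -0.112], TCP at [0.215, 0.587, 0.248] pointing down, gripper open.
Joint ranges: [-2.75, 2.75], [-0.78, 2.1], [0.31, 2.55], [-1.13, 4.27], [0.13, 2.63], [-2.58, 2.58]. Speed limits (rad/s): [2.79, 2.79, 3.14, 3.14, 3.14, 3.14].

INTERFACE

Orientations are given as a unit quaternion [x, y, z, w].
In Python, from station import readout, viewer, sign_off, manip gives the robot as it stands. The module is installed in compiled form; this text tells all that it offers.
- The arm moves only by the tool send_rows, never from a script. Its argument "commands" is one flat list of numbers, 7 for each row, row after row: the opening, from 0 (shut) to 1 (fully open), then the shift along the world's x, y, z in cm, then the turn, a rotation vector about the world's x, y, z in rad. A call has 1 to 10 rows; each row shifts and turns the commanded pose from where the row before left it; what a row does not reach is not made up. A row lasts 1/12 s, in which the tool goes at most 41.7 mm and 7.16 degrees, less where a joint would pass 70% of its speed; a pose out of reach is approached as far as the arm can. A call with a gripper value outside its range is refused whole. The fingers move at their own pace and stop on an object; the grip force is fixed at half the most. Time passes only in rows, so rows that do not move let the fingers close. It gives the time, the measured TCP pose, the force, the opening and the grip force at its end, in the units of the state.
- readout.get_state(): the state, without advancing time (a new reading comes with each control period).
- viewer.read_camera(name): name is "scene" or "top" or "wrist"; returns a dict with "image" (384x512x3 uint8, red, green, blue), "depth" (384x512 float32, m along the optical axis (not along the pixel's ray), 0 where there is no reading), "intrinsics" (3x3 intrinsics, pixels), "rvec" (rotation vector, rad) and "tvec" (3), from world to camera coordinates, as OpenCV has them. Camera axes: x right, y down, z forward; pixel columns grow to the right and rows downward; lengths in m; the calibration is good to about 2 mm. A picture is of the moment at which its call begins.
- sign_off(): hands the job in; it is judged then, once.
The state is a dict: "time_s": time; "joints": joint angles; "joint_velocities": joint speeds; "effort": joint torques, N m; "tool_pos": TCP position; "tool_rot": TCP orientation; "wrist_force": force on the tool from outside, world axes, zero at the start; "torque": the same for the moment, N m; "opening": finger opening in m; "grasp_force": force on a finger pad.
Only numpy, scipy, OpenCV 4.12 (cv2) and the standard library are available. Lean on these libraries where they do the work, as an engineer would, in place of code of your own. Each camera call takes 0.05 s, during which the arm holds its last target. There are 200 camera calls.

TASK

Fit the loose steel mug arm to the robot's side of the slotted mug stand: hook its four claws into the slots so that the red spring button is pushed in behind its root plate, then press the arm down until it is fully home and the button springs out through the window in the plate. Work by feel and gently, with no hard shoving against the stand, and leave the mug, the salt jar, the drinks can and the teaspoon where they are.

Things in the scene. Friction and masses are not known exactly. Their poses are not given: they have to be found in the camera images.
- stand: Mug stand, fixed. Origin: on the worktop under the middle of the post; z up, +x from the front (robot's side) to the back. Foot x -80..110, 150 wide, 14 thick; sleeve 48x62 to z 60, knob to y 57. Aluminium channel post 36 deep (x), 50 wide, to z 274; front face x = -18. Clamped by hand: slots and button sit up to 12 mm above or below all figures given, not measured.
- slots (a point): Fixed point in the stand's frame, on the post's front face (y 0) at the nominal lower edge of the slots that take the lower claws; axes as the stand. Two columns of slots at y -14 and +14, each slot 7 wide, 20.5 tall, pitch 32 (solid bridges 11.5 tall); wall 4 thick, hollow behind. The real slots are up to 12 mm higher or lower: feel for them.
- home (a point): Fixed point in the stand's frame, x -18, y 0, z 150 mm: where the arm's origin comes to lie when fully home on a post of nominal height (in fact z 138 to 162), the arm's axes parallel to the stand's.
- catch (a joint): Red spring button, 11 mm round, on the post's front face (y 0, nominal z 190). Value in m: 0 = out (5 mm proud), 0.005 = flush, 0.0065 = stop; 4 N starts it, 5.5 N holds it flush. The root plate against the post, above home, holds it in; within 2 mm of home it springs out through the plate's window and locks. Its drag stops the arm falling home: press down, 4 to 15 N.
- bracket: Loose steel mug arm, 0.2 to 0.3 kg, standing on its flat underside. Origin: underside, middle of the root plate's rear face; z up, claws to +x, arm to -x. Root plate x -5..0, 42 wide, z 0..94. Bar 20 wide, 22 high (z 0..22) to x -156, black flush sleeve x -56..-140; end stop 24 wide, 36 high at x -161. Centre of mass about x -66, z 20.
- grip (a point): Point on the arm's bar (x -70, z 11 mm in the arm's frame) to hold it across its 20 mm width, from above; axes as the arm. Nearer than x -50 the gripper's body would meet the post. The arm sags some 0.04 rad in the grip (tip down, plate's top off the post) when the plate is pushed on the button or pressed down: hold the tip that much up. Hanging free it settles 0.025 rad tip down.
- claws (a point): Middle of the two lower claws' back ends (x 11, z 13.5 mm in the arm's frame); axes as the arm. Four claws at y -14 and +14, 4 thick: necks z 14..22 and 78..86, hooks hang 9 below the necks behind a gap of 6 (7.3 at the tip). A claw, 17 tall, enters a slot when the arm is 9 to 12.5 above home; push to the post, slide down until the necks rest on the slots' lower edges.
- window (a point): Centre of the 14x14 mm window in the root plate, on its rear face (z 40 mm in the arm's frame); axes as the arm. At home the red button stands in it.
- mug: Green and white mug, 78 by 116 by 101, loose bystander, upright. Origin: middle of its underside.
- salt_jar: Salt jar, 45 across and 105 tall, loose bystander, upright. Origin: middle of its underside.
- can: Drinks can, blue-green and yellow, 66 across and 168 tall, loose bystander, upright, left of the coffee machine (fixed; world x over 0.47, y -0.06 to 0.19, height 0.45 m: pass round its front). Origin: middle of its underside.
- teaspoon: Metal teaspoon, 132 by 26 by 9, loose bystander lying flat. Origin: middle of its underside.

How it is judged:
On the way, in this order (a step that is already met when the one before it is completed fails the run):
1. the arm is lifted off the worktop (height (world z) of bracket above 0.06 m), for 0.1 s.
2. the claws are in the slots: the foot of the root plate is within 6 mm of the post's front and the plate holds the button in by at least 0.8 mm (value of joint catch above 0.0008 m and x of bracket in the frame of stand above -0.024 m and contact force between bracket and stand above 1 N), for 0.05 s.
At the end, for the whole second after the job is handed in: The arm hangs still on the front of the post, level within 0.06 rad and straight within 0.08 rad, its root plate against the post (within 3.5 mm) and centred within 4 mm, its origin 135 to 166 mm above the worktop, and the red button has sprung out (less than 1.5 mm in) through the plate's window (value of joint catch below 0.0015 m and x of bracket in the frame of stand between -0.0215 and -0.015 m and y of bracket in the frame of stand between -0.004 and 0.004 m and z of bracket in the frame of stand between 0.135 and 0.166 m and angle between bracket's own z axis and vertical below 0.06 rad and angle between the x axis of bracket and the x axis of stand, either way round below 0.08 rad and linear speed of bracket below 0.02 m/s); the robot touches nothing.
It fails at once if the arm is forced against the stand with more than 60 N (contact force between bracket and stand above 60 N).
It fails at once if the robot's gripper or arm shoves the stand itself with more than 25 N (contact force between any of the fingers, the arm and stand above 25 N).
It fails at once if the mug, the salt jar, the drinks can or the teaspoon is moved by more than 15 mm (distance of any of mug, salt_jar, can, teaspoon from where it was at the start of the episode above 0.015 m).
It also fails if it takes over 58 s, if anything falls off the work surface, if the arm or the gripper's body presses on something with over 40 N, if the wrist force passes 120 N, or if a joint passes its speed limit or range.

## Working session

There is one attempt and no reset: what is moved stays moved. The work goes in short steps, Python scripts to look and compute and a tool call to move; the robot and the scene stay as the last step left them, time stands still between calls to the robot, and variables do not carry over. Pictures are saved under pics/ and viewed, at most 10 in all, crops included, and the job is handed in when it is done.

Besides the shell and the picture viewer there is one more tool, called after "Call:" as a command line: name --argument value ..., lists and objects as JSON in quotes. send_rows: Moves the arm, as the interface text tells. Its arguments: {"type":"object","properties":{"commands":{"type":"array","items":{"type":"number"}}},"required":["commands"]}

```bash
mkdir -p pics; cat > h.py <<'E'
import numpy as np, cv2
from station import readout, viewer, sign_off, manip
def cam(n):
    d=viewer.read_camera(n); d['R']=cv2.Rodrigues(np.array(d['rvec'],float))[0]; d['t']=np.array(d['tvec'],float).reshape(3); return d
def cloud(d):
    K=d['intrinsics'];v,u=np.mgrid[:384,:512];z=d['depth']
    p=np.stack([(u-K[0,2])/K[0,0]*z,(v-K[1,2])/K[1,1]*z,z],-1)
    return (p-d['t'])@d['R']
def proj(d,P):
    c=np.atleast_2d(P)@d['R'].T+d['t'];q=c@d['intrinsics'].T;return q[:,:2]/q[:,2:]
def save(d,n): cv2.imwrite('pics/'+n,d['image'][...,::-1])
E
python3 - <<'E'
from h import *
ims=[]
for n in ['scene','top']:
    d=cam(n);np.savez(n,**d);ims.append(d['image']);save(d,n+'0.png');print(n,-d['R'].T@d['t'],d['R'][2])
s=readout.get_state();print(s['tool_pos'],s['tool_rot'],s['wrist_force'],s['opening'])
E
```

```text
scene [-0.30194768 -0.09501139  1.45866504] [ 0.52420991  0.01169169 -0.85150882]
top [ 0.29227147 -0.0938922   1.33690664] [ 0.17643181  0.00788168 -0.98428131]
[0.21502351 0.58610843 0.24709543] [ 1.74992001e-01  9.84569258e-01 -1.03570895e-03 -3.20420440e-04] [ 0.86411218 -1.0601983  -0.46989086] 0.08523115413877899
```

View pics/scene0.png

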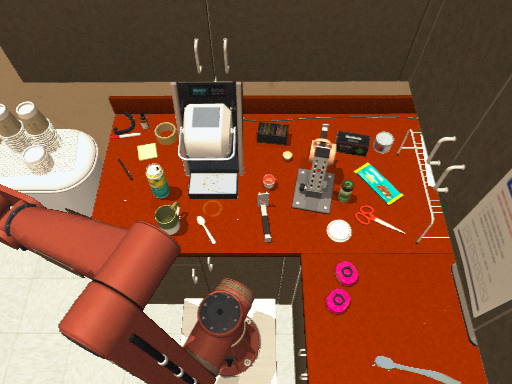

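View pics/top0.png

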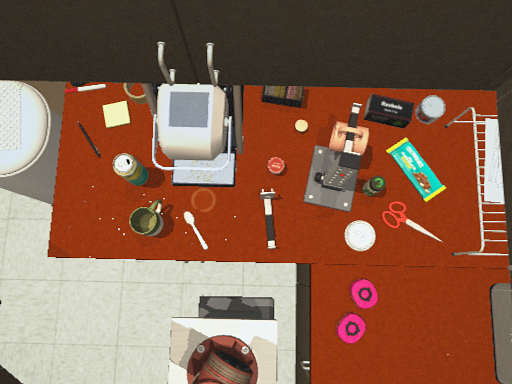

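The scene shows the loose arm at top px about (268,220), with its plate end at the top. The stand is at about (335,170), with a salt jar right of it near (375,185). The spoon is at (195,230), the mug at (147,220) and the can at (130,168).

```bash
python3 - <<'E'
from h import *
d=dict(np.load('top.npz'));e=dict(np.load('scene.npz'))
P=cloud(d)
# arm
def rect(m,P,name):
    q=P[m][:,:2]; r=cv2.minAreaRect((q*1000).astype(np.float32)); print(name,len(q),'ctr',np.round(r[0],1),'size',np.round(r[1],1),r[2],'z',np.percentile(P[m][:,2],[2,50,98]).round(3))
    return r
for n,D in (('top',d),('scene',e)):
    P=cloud(D);x,y,z=P[...,0],P[...,1],P[...,2]
    ok=D['depth']>0
    u0=proj(D,[[0,0,0]])
    # arm region by world box
    b=ok&(y>-0.19)&(y<-0.07)&(x>0.25)&(x<0.56)
    rect(b&(z>0.012)&(z<0.03),P,'bar');rect(b&(z>0.045)&(z<0.11)&(x>.4),P,'plate')
    m=b&(z>0.012)&(z<0.12)
    print('ext',P[m].min(0),P[m].max(0))
    s=ok&(y>-0.5)&(y<-0.15)&(x>0.35)&(x<0.75)
    rect(s&(z>0.009)&(z<0.02)&(y<-.2),P,'foot')
    rect(s&(z>0.262)&(z<0.285),P,'posttop')
    for h in (0.03,0.1,0.15,0.2,0.3): print(h,(s&(z>h)).sum(),P[s&(z>h)].min(0).round(3),P[s&(z>h)].max(0).round(3)) if (s&(z>h)).sum() else 0
out=[]
im=d['image'][90:260,235:395][...,::-1]; cv2.imwrite('pics/crop.png',cv2.resize(im,None,fx=3.5,fy=3.5,interpolation=cv2.INTER_CUBIC)[:600])
im=e['image'][115:250,245:365][...,::-1]; cv2.imwrite('pics/crop2.png',cv2.resize(im,None,fx=4.4,fy=4.4,interpolation=cv2.INTER_CUBIC)[:600])
E
```

```text
bar 337 ctr [ 445.2 -121.1] size [150.7  40. ] 1.2853339910507202 z [0.016 0.023 0.028]
plate 70 ctr [ 525.  -118.6] size [16.2 41.5] 6.658883571624756 z [0.051 0.087 0.099]
ext [ 0.36345589 -0.14503717  0.01236844] [ 0.534648   -0.0987749   0.10034056]
foot 2288 ctr [ 561.4 -359.6] size [405.7 262.2] 6.3374786376953125 z [0.009 0.014 0.02 ]
posttop 205 ctr [ 575.  -321.2] size [51.7 42.4] 79.88375854492188 z [0.265 0.283 0.285]
0.03 20650 [ 0.532 -0.5    0.03 ] [ 0.749 -0.15   0.82 ]
0.1 20204 [ 0.534 -0.5    0.1  ] [ 0.749 -0.15   0.82 ]
0.15 19833 [ 0.55  -0.5    0.151] [ 0.749 -0.15   0.82 ]
0.2 19105 [ 0.55 -0.5   0.2 ] [ 0.749 -0.15   0.82 ]
0.3 18093 [ 0.652 -0.5    0.532] [ 0.657 -0.15   0.82 ]
bar 211 ctr [ 441.5 -133.7] size [164.6  56.1] 15.601668357849121 z [0.014 0.023 0.029]
plate 83 ctr [ 523.4 -121.2] size [19.  41.8] 1.6832553148269653 z [0.046 0.077 0.097]
ext [ 0.35986816 -0.18285286  0.01257945] [ 0.53250171 -0.10035887  0.09855896]
foot 1363 ctr [ 547.9 -353.1] size [395.3 291.9] 0.40376150608062744 z [0.009 0.015 0.02 ]
posttop 106 ctr [ 574.9 -323.6] size [51.7 45.7] 78.45243072509766 z [0.264 0.281 0.285]
0.03 11799 [ 0.53 -0.5   0.03] [ 0.748 -0.15   0.811]
0.1 11399 [ 0.534 -0.5    0.1  ] [ 0.748 -0.15   0.811]
0.15 11161 [ 0.547 -0.5    0.15 ] [ 0.748 -0.15   0.811]
0.2 10845 [ 0.548 -0.5    0.2  ] [ 0.748 -0.15   0.811]
0.3 10328 [ 0.648 -0.5    0.532] [ 0.663 -0.15   0.811]
```

View pics/crop.png

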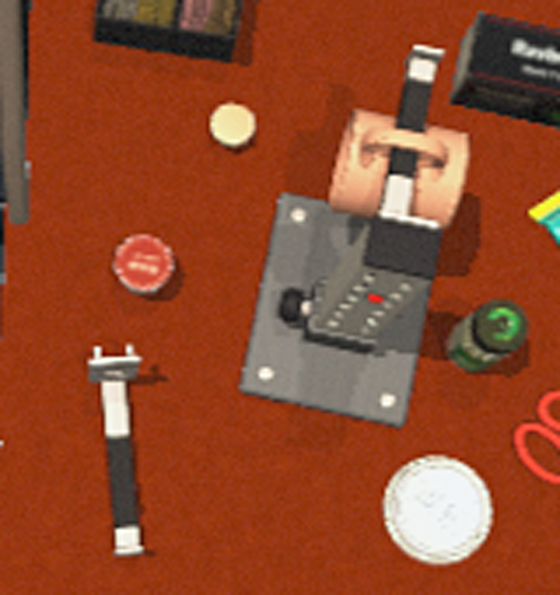

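View pics/crop2.png

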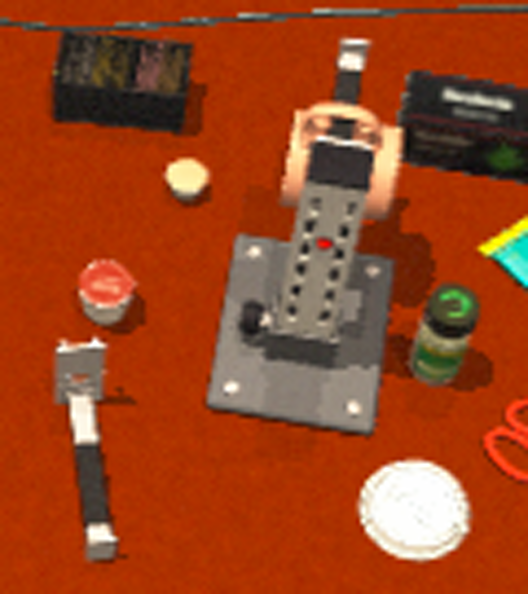

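The crops show the post with its slots, and the red button at top-crop (375,298) and scene-crop (323,243). The arm lies plate-forward, slightly yawed, with its window visible. Next I fit the poses.

```bash
cat > m.py <<'E'
from h import *
def ray(D,uv,h):
    K=D['intrinsics'];uv=np.atleast_2d(uv).astype(float)
    r=np.c_[(uv[:,0]-K[0,2])/K[0,0],(uv[:,1]-K[1,2])/K[1,1],np.ones(len(uv))]@D['R'];c=-D['R'].T@D['t']
    return c+r*((h-c[2])/r[:,2])[:,None]
E
python3 - <<'E'
from m import *
L=[]
for n in ('top','scene'):
    D=dict(np.load(n+'.npz'));P=cloud(D);x,y,z=P[...,0],P[...,1],P[...,2];ok=D['depth']>0
    hsv=cv2.cvtColor(D['image'],cv2.COLOR_RGB2HSV);H,S,V=cv2.split(hsv)
    gray=(S<90)&ok
    # foot
    m=gray&(abs(z-.014)<.008)&(x>.42)&(x<.68)&(y<-.2)&(y>-.42)
    nl,lab,st,_=cv2.connectedComponentsWithStats(m.astype(np.uint8));k=1+st[1:,4].argmax()
    m=(lab==k); vu=np.argwhere(m)
    q=ray(D,vu[:,::-1],.014)[:,:2]*1000
    r=cv2.minAreaRect(cv2.convexHull(q.astype(np.float32)));print(n,'foot',r,'(190x150 expected)')
    # post front face
    for lo,hi in ((.075,.265),):
        for it in range(1):
            m=ok&(z>lo)&(z<hi)&(x>.52)&(x<.60)&(y>-.36)&(y<-.29)
            p=P[m]; # dominant plane: iterative
            A=np.c_[p[:,1],np.ones(len(p))];w=np.ones(len(p),bool)
            for _ in range(15):
                c=np.linalg.lstsq(A[w],p[w,0],rcond=None)[0];w=abs(p[:,0]-A@c)<.004
            print('front x=%.4f*y+%.4f'%tuple(c),w.sum(),len(p),'y range',np.percentile(p[w,1],[1,50,99]))
    # red button
    red=(S>180)&(V>150)&((H<6)|(H>174))&(z>.12)&(z<.26)&(x>.5)&(x<.6)&(y>-.38)&(y<-.28)
    uv=np.argwhere(red)[:,::-1];print('button px',uv.mean(0),len(uv),'P',np.median(P[red],0))
    L.append((D,uv.mean(0)))
    # bracket bar top
    notred=~((S>140)&((H<12)|(H>170)))
    b=ok&notred&(z>.012)&(z<.035)&(x>.34)&(x<.51)&(y>-.16)&(y<-.09)
    vu=np.argwhere(b);q=ray(D,vu[:,::-1],.022);vx,vy,x0,y0=cv2.fitLine(q[:,:2].astype(np.float32),cv2.DIST_HUBER,0,.01,.01).ravel()
    a=np.arctan2(vy*np.sign(vx),abs(vx));print('bar yaw',a,'y at x=.45',y0+(.45-x0)*np.tan(a),'x range',q[:,0].min(),q[:,0].max(), len(q))
    pl=ok&(z>.088)&(z<.104)&(x>.48)&(x<.55)&(y>-.16)&(y<-.09)
    q=ray(D,np.argwhere(pl)[:,::-1],.094);print('plate top',cv2.minAreaRect((q[:,:2]*1000).astype(np.float32)))
Ms=[D['intrinsics']@np.c_[D['R'],D['t']] for D,_ in L]
X=cv2.triangulatePoints(Ms[0],Ms[1],L[0][1].reshape(2,1),L[1][1].reshape(2,1));print('button',(X[:3]/X[3]).ravel())
E
```

```text
top foot ((584.0643310546875, -323.16705322265625), (148.3572998046875, 183.17054748535156), 78.70109558105469) (190x150 expected)
front x=0.1961*y+0.6185 308 416 y range [-0.34099822 -0.31633128 -0.29299601]
button px [341.5 174.5] 6 P [ 0.55336808 -0.3162918   0.20429162]
bar yaw 0.11294502 y at x=.45 -0.1268497 x range 0.3642679519255143 0.5091338065912767 297
plate top ((523.992919921875, -118.59463500976562), (14.568859100341797, 41.54008865356445), 7.2375922203063965)
scene foot ((586.1874389648438, -326.6224365234375), (147.42031860351562, 189.71975708007812), 78.86083984375) (190x150 expected)
front x=0.1987*y+0.6200 321 405 y range [-0.34358944 -0.31966586 -0.29591236]
button px [317.75 169.75] 4 P [ 0.55342001 -0.31773588  0.20516563]
bar yaw 0.11489317 y at x=.45 -0.1292403 x range 0.3571496496131163 0.5111188960134962 179
plate top ((518.1229858398438, -122.92364501953125), (8.820124626159668, 37.872554779052734), 0.004633406642824411)
button [ 0.55382765 -0.3176964   0.20371321]
```

Call:
send_rows --commands '[1, 1.5, -3.4, 0, 0, 0, 0.046, 1, 1.5, -3.4, 0, 0, 0, 0.046, 1, 1.5, -3.4, 0, 0, 0, 0.046, 1, 1.5, -3.4, 0, 0, 0, 0.046, 1, 1.5, -3.4, 0, 0, 0, 0.046, 1, 1.5, -3.4, 0, 0, 0, 0.046, 1, 1.5, -3.4, 0, 0, 0, 0.046, 1, 1.5, -3.4, 0, 0, 0, 0.046, 1, 1.5, -3.4, 0, 0, 0, 0.046, 1, 1.5, -3.4, 0, 0, 0, 0.046]'

```text
time_s: 0.93
tool_pos: [0.3653, 0.245, 0.2479]
tool_rot: [-0.055, 0.998, -0.0, -0.0]
wrist_force: [0.9, -0.3, 0.3]
opening: 0.0859
grasp_force: 0.0
```

Call:
send_rows --commands '[1, 0, -3.4, 0, 0, 0, 0, 1, 0, -3.4, 0, 0, 0, 0, 1, 0, -3.4, 0, 0, 0, 0, 1, 0, -3.4, 0, 0, 0, 0, 1, 0, -3.4, 0, 0, 0, 0, 1, 0, -3.4, 0, 0, 0, 0, 1, 0, -3.4, 0, 0, 0, 0, 1, 0, -3.4, 0, 0, 0, 0, 1, 1.0, -3.4, 0, 0, 0, 0, 1, 1.0, -3.4, 0, 0, 0, 0]'

```text
time_s: 1.77
tool_pos: [0.3847, -0.0948, 0.248]
tool_rot: [-0.054, 0.999, 0.0, 0.0]
wrist_force: [1.0, 1.1, -0.0]
opening: 0.0854
grasp_force: 0.0
```

Call:
send_rows --commands '[1, 2.0, -2.0, -3, 0, 0, 0, 1, 2.0, -1.4, -3, 0, 0, 0, 1, 2, 0, -3, 0, 0, 0, 1, 0, 0, 0, 0, 0, 0, 1, 0, 0, 0, 0, 0, 0]'

```text
time_s: 2.18
tool_pos: [0.4433, -0.1265, 0.1549]
tool_rot: [-0.054, 0.999, 0.002, -0.004]
wrist_force: [0.9, 0.2, 1.2]
opening: 0.0851
grasp_force: 0.0
```

```bash
python3 - <<'E'
from m import *
from scipy.spatial.transform import Rotation as R
s=readout.get_state();print(s['tool_pos'],R.from_quat(s['tool_rot']).as_matrix().round(3),s['wrist_force'],manip.tcp_to_tips)
d=cam('wrist');np.savez('w1',**d);save(d,'w1.png');print(-d['R'].T@d['t'],d['R'])
for n in('top','scene'):
    D=dict(np.load(n+'.npz'));P=cloud(D);m=(D['depth']>0)&(P[...,2]>.255)&(P[...,2]<.32)&(abs(P[...,0]-.575)<.03)&(abs(P[...,1]+.322)<.03);print(np.percentile(P[m][:,2],[10,50,90]))
E
```

```text
[ 0.44334109 -0.12649269  0.15490757] [[-0.994 -0.108 -0.008]
 [-0.108  0.994  0.004]
 [ 0.007  0.004 -1.   ]] [0.88467984 0.19093438 1.21089407] 0.017
[ 0.37242596 -0.13596639  0.27993154] [[-0.10757556  0.9941925   0.00296205]
 [ 0.95581323  0.10260199  0.27548848]
 [ 0.27358467  0.03246699 -0.96129981]]
[0.26864011 0.28465933 0.28762597]
[0.26599593 0.28453346 0.28847521]
```

View pics/w1.png

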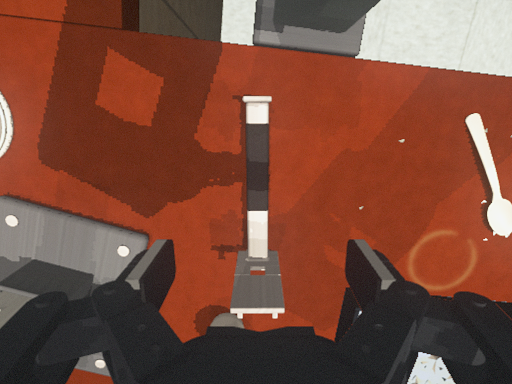

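The wrist view shows the bar upright at columns 247–269, rows 97–258, with the plate at rows 250–312. It is nearly aligned with the jaws.

```bash
python3 - <<'E'
from m import *
D=dict(np.load('w1.npz'))
hsv=cv2.cvtColor(D['image'],cv2.COLOR_RGB2HSV);H,S,V=cv2.split(hsv)
bad=((S>110)&((H<14)|(H>165)))
L=[]
for r in range(112,245,3):
    row=np.where(~bad[r,235:282])[0]+235
    # contiguous run about 258
    c=258;a=c
    while a>236 and not bad[r,a-1]:a-=1
    b=c
    while b<281 and not bad[r,b+1]:b+=1
    p=ray(D,[[a-.5,r],[b+.5,r]],.022);L.append(np.r_[p.mean(0),np.linalg.norm(p[1]-p[0])])
L=np.array(L);print('width',np.median(L[:,3]));g=abs(L[:,3]-np.median(L[:,3]))<.002
c=np.polyfit(L[g,0],L[g,1],1);print('yaw',np.arctan(c[0]),'y(.45)',np.polyval(c,.45),g.sum())
print('endstop top far', ray(D,[[258,97],[258,102]],.036),'sleeve ends',[ [r,ray(D,[[258,r]],.022)[0].round(4)] for r in (123,124,125,210,211,212)])
print(V[118:130,258],V[204:216,258])
E
```

```text
width 0.019860320455186806
yaw 0.1053182792817825 y(.45) -0.12953380854247595 45
endstop top far [[ 0.36419273 -0.13768192  0.036     ]
 [ 0.36800585 -0.13727639  0.036     ]] sleeve ends [[123, array([ 0.3851, -0.1355,  0.022 ])], [124, array([ 0.3859, -0.1354,  0.022 ])], [125, array([ 0.3868, -0.1353,  0.022 ])], [210, array([ 0.4648, -0.127 ,  0.022 ])], [211, array([ 0.4658, -0.1269,  0.022 ])], [212, array([ 0.4668, -0.1268,  0.022 ])]]
[245 245 245 246 251 202  89  79  80  82  82  82] [ 81  82  82  82  84  77 106 246 248 245 245 245]
```

Call:
send_rows --commands '[1, 0.5, -0.15, -3, 0, 0, 0, 1, 0.5, -0.12, -3, 0, 0, 0, 1, 0, 0, -3, 0, 0, 0, 1, 0, 0, -2, 0, 0, 0, 1, 0, 0, -1.6, 0, 0, 0, 1, 0, 0, 0, 0, 0, 0, 1, 0, 0, 0, 0, 0, 0]'

```text
time_s: 2.82
tool_pos: [0.4558, -0.13, 0.0339]
tool_rot: [-0.054, 0.999, -0.0, 0.001]
wrist_force: [0.5, -0.2, 0.9]
opening: 0.0856
grasp_force: 0.0
```

Call:
send_rows --commands '[1, -0.2, 0.05, -0.6, 0, 0, 0, 1, 0, 0, -0.6, 0, 0, 0, 1, 0, 0, 0, 0, 0, 0, 1, 0, 0, 0, 0, 0, 0]'

```text
time_s: 3.15
tool_pos: [0.4536, -0.1296, 0.0208]
tool_rot: [-0.054, 0.999, -0.0, 0.0]
wrist_force: [-0.5, 0.1, 0.0]
opening: 0.0855
grasp_force: 0.0
```

Call:
send_rows --commands '[0.6, 0, 0, -0.15, 0, 0, 0, 0, 0, 0, 0, 0, 0, 0, 0, 0, 0, 0, 0, 0, 0, 0, 0, 0, 0, 0, 0, 0, 0, 0, 0, 0, 0, 0, 0, 0, 0, 0, 0, 0, 0, 0, 0, 0, 0, 0, 0, 0, 0]'

```text
time_s: 3.73
tool_pos: [0.4537, -0.1295, 0.0191]
tool_rot: [-0.054, 0.999, -0.0, 0.0]
wrist_force: [0.2, 0.8, 2.4]
opening: 0.0187
grasp_force: 60.6
```

Call:
send_rows --commands '[0, 0, 0, 0, 0, 0, 0, 0, 0, 0, 0, 0, 0, 0, 0, 0, 0, 0, 0, 0, 0]'

```text
time_s: 3.98
tool_pos: [0.4537, -0.1295, 0.0191]
tool_rot: [-0.054, 0.999, -0.0, 0.0]
wrist_force: [-0.2, 1.3, 2.8]
opening: 0.0189
grasp_force: 60.6
```

Call:
send_rows --commands '[0, 0, 0, 1, 0, 0, 0, 0, 0, 0, 2, 0, 0, 0, 0, 0, 0, 2, 0, 0, 0, 0, 0, 0, 2, 0, 0, 0, 0, 0, 0, 2, 0, 0, 0, 0, 0, 0, 2, 0, 0, 0, 0, 0, 0, 2, 0, 0, 0, 0, 0, 0, 2, 0, 0, 0, 0, 0, 0, 2, 0, 0, 0, 0, 0, 0, 0.6, 0, 0, 0]'

```text
time_s: 4.82
tool_pos: [0.4545, -0.1301, 0.1979]
tool_rot: [-0.054, 0.999, -0.001, 0.002]
wrist_force: [0.4, -0.7, -2.4]
opening: 0.0186
grasp_force: 60.0
```

Call:
send_rows --commands '[0, -0.06, -1.68, 0, 0, 0, -0.03, 0, -0.06, -1.68, 0, 0, 0, -0.03, 0, -0.06, -1.68, 0, 0, 0, -0.03, 0, -0.06, -1.68, 0, 0, 0, -0.03, 0, -0.06, -1.68, 0, 0, 0, -0.03, 0, -0.06, -1.68, 0, 0, 0, -0.03, 0, -0.06, -1.68, 0, 0, 0, -0.03, 0, -0.06, -1.68, 0, 0, 0, -0.03, 0, -0.06, -1.68, 0, 0, 0, -0.03, 0, -0.06, -1.68, 0, 0, 0, -0.03]'

```text
time_s: 5.65
tool_pos: [0.4463, -0.2976, 0.1933]
tool_rot: [0.097, 0.995, 0.001, -0.001]
wrist_force: [-0.2, -1.3, -2.1]
opening: 0.0184
grasp_force: 60.0
```

Call:
send_rows --commands '[0, 0, 0, 0, 0.004, 0.02, 0, 0, 0, 0, 0, 0.004, 0.02, 0, 0, 0, 0, 0, 0, 0, 0, 0, 0, 0, 0, 0, 0, 0]'

```text
time_s: 5.98
tool_pos: [0.4475, -0.2966, 0.1943]
tool_rot: [0.095, 0.995, 0.003, -0.021]
wrist_force: [0.4, 0.1, -3.3]
opening: 0.0188
grasp_force: 60.0
```

```bash
python3 - <<'E'
from m import *
from scipy.spatial.transform import Rotation as R
s=readout.get_state();print(s['tool_pos'],R.from_quat(s['tool_rot']).as_matrix().round(3),s['wrist_force'],s['opening'])
for n in('top','scene','wrist'):
    d=cam(n);np.savez(n[0]+'2',**d);save(d,n[0]+'2.png')
im=[cv2.imread(f'pics/{n}2.png') for n in 'tsw']
a=cv2.resize(im[0][120:230,280:390],(400,400),interpolation=2);b=cv2.resize(im[1][120:230,270:380],(400,400),interpolation=2)
cv2.imwrite('pics/c2.png',np.hstack([a,b]))
E
```

```text
[ 0.44746955 -0.29664441  0.19428435] [[-0.981  0.19  -0.041]
 [ 0.189  0.982  0.009]
 [ 0.042  0.001 -0.999]] [ 0.4187918   0.08008442 -3.3310441 ] 0.018757052099760144
```

View pics/c2.png

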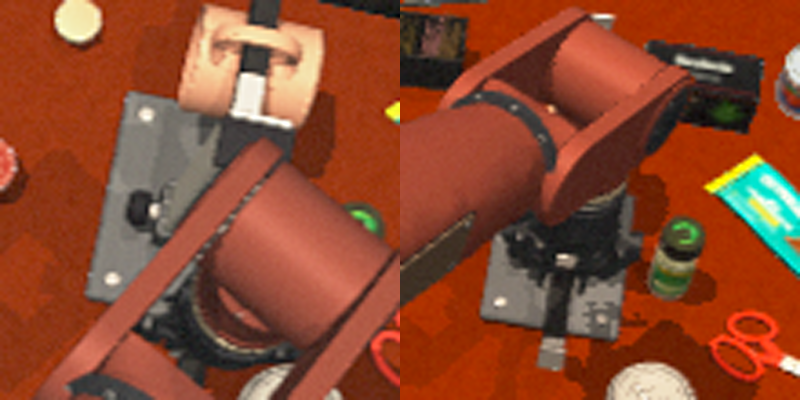

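View pics/w2.png

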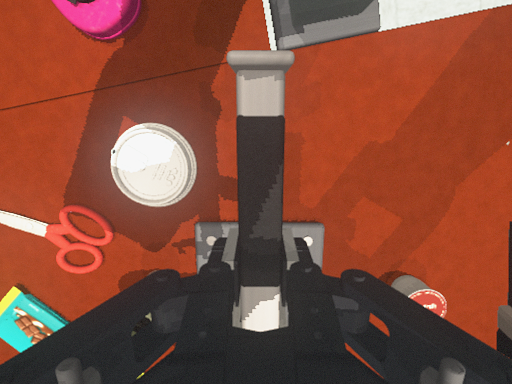

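The wrist view shows the bar at columns 239–284 and the foot's front edge at row ~222 (columns 196–323), with bolts at (212,240) and (308,240). From these I get the lateral offset and yaw.

```bash
cat > w.py <<'E'
from m import *
from scipy.spatial.transform import Rotation as R
import sys
D=dict(np.load(sys.argv[1]));tz=float(sys.argv[2]);r0,r1,br0,br1=map(int,sys.argv[3:7]);yaw=-.195
H,S,V=cv2.split(cv2.cvtColor(D['image'],cv2.COLOR_RGB2HSV));bad=((S>110)&((H<14)|(H>165)))
def run(r,c):
    a=b=c
    while not bad[r,a-1]:a-=1
    while not bad[r,b+1]:b+=1
    return a-.5,b+.5
lat=lambda p:p[:,0]*np.sin(-yaw)+p[:,1]*np.cos(yaw)
L=[]
for r in range(br0,br1,3):
    a,b=run(r,261);p=ray(D,[[a,r],[b,r]],tz+.003);L.append(np.r_[p.mean(0),np.linalg.norm(p[1]-p[0])])
L=np.array(L);c=np.polyfit(L[:,0],L[:,1],1);print('bar width',np.median(L[:,3]),'yaw',np.arctan(c[0]),'lat',np.median(lat(L)),'lat at plate',(lambda x:lat(np.array([[x,np.polyval(c,x)]])))(D['xo'] if 'xo' in D else .517))
F=[]
for r in range(r0,r1,2):
    a,b=run(r,261);p=ray(D,[[a,r],[b,r]],.014);F.append(np.r_[lat(p),np.linalg.norm(p[1]-p[0])])
F=np.array(F);print('foot lat',F[:,:2].mean(1).round(4),'w',F[:,2].round(4))
gray=(S<80)&(V>60)
# front edge of foot
e=[]
for col in list(range(200,234,3))+list(range(290,320,3)):
    w=np.where(~bad[200:240,col])[0]
    if len(w): e.append(ray(D,[[col,200+w[0]-.5]],.014)[0])
e=np.array(e);k=np.polyfit(e[:,1],e[:,0],1);print('edge yaw',-np.arctan(k[0]),'resid',np.std(e[:,0]-np.polyval(k,e[:,1])), 'along x_s', np.mean(e[:,0]*np.cos(yaw)+e[:,1]*np.sin(yaw)))
E
python3 w.py w2.npz .1943 226 246 120 200
```

```text
bar width 0.019880763276120792 yaw -0.1921139756442788 lat -0.20597633997688136 lat at plate [-0.20561719]
foot lat [-0.2067 -0.2062 -0.2062 -0.2067 -0.2067 -0.2067 -0.2067 -0.2067 -0.2067
 -0.2067] w [0.1459 0.1473 0.1475 0.1467 0.1469 0.1472 0.1475 0.1477 0.148  0.1483]
edge yaw -0.1907484187740541 resid 5.171091214803968e-17 along x_s 0.542382466960661
```

Call:
send_rows --commands '[0, -0.01, -0.07, -0.25, 0, 0, 0, 0, 0.7, -0.14, 0, 0, 0, 0, 0, 0.6, -0.12, 0, 0, 0, 0, 0, 0.4, -0.08, 0, 0, 0, 0, 0, 0.3, -0.06, 0, 0, 0, 0, 0, 0, 0, 0, 0, 0, 0, 0, 0, 0, 0, 0, 0, 0]'

```text
time_s: 6.72
tool_pos: [0.4675, -0.3022, 0.1922]
tool_rot: [0.096, 0.995, 0.002, -0.02]
wrist_force: [-0.9, -0.2, -2.3]
opening: 0.0188
grasp_force: 60.0
```

Call:
send_rows --commands '[0, 0.2, -0.04, 0, 0, 0, 0, 0, 0.2, -0.04, 0, 0, 0, 0, 0, 0.1, -0.02, 0, 0, 0, 0, 0, 0, 0, 0, 0, 0, 0]'

```text
time_s: 7.05
tool_pos: [0.4724, -0.3032, 0.1924]
tool_rot: [0.096, 0.995, 0.002, -0.02]
wrist_force: [0.2, -0.3, -2.8]
opening: 0.0188
grasp_force: 60.0
```

Call:
send_rows --commands '[0, 0.2, -0.04, 0, 0, 0, 0, 0, 0.1, -0.02, 0, 0, 0, 0, 0, 0, 0, 0, 0, 0, 0]'

```text
time_s: 7.3
tool_pos: [0.4755, -0.3038, 0.1924]
tool_rot: [0.096, 0.995, 0.002, -0.02]
wrist_force: [-0.8, 0.4, -3.3]
opening: 0.019
grasp_force: 60.0
```

Call:
send_rows --commands '[0, 0.15, -0.03, 0, 0, 0, 0, 0, 0.15, -0.03, 0, 0, 0, 0, 0, 0, 0, 0, 0, 0, 0]'

```text
time_s: 7.55
tool_pos: [0.4786, -0.3045, 0.1924]
tool_rot: [0.096, 0.995, 0.002, -0.02]
wrist_force: [0.7, 0.1, -2.1]
opening: 0.0187
grasp_force: 60.0
```

Call:
send_rows --commands '[0, 0.15, -0.03, 0, 0, 0, 0, 0, 0, 0, 0, 0, 0, 0]'

```text
time_s: 7.72
tool_pos: [0.48, -0.3047, 0.1923]
tool_rot: [0.096, 0.995, 0.002, -0.02]
wrist_force: [0.3, -0.3, -1.7]
opening: 0.0188
grasp_force: 60.0
```

Call:
send_rows --commands '[0, 0.15, -0.03, 0, 0, 0, 0, 0, 0, 0, 0, 0, 0, 0]'

```text
time_s: 7.88
tool_pos: [0.4815, -0.305, 0.1923]
tool_rot: [0.096, 0.995, 0.002, -0.02]
wrist_force: [-0.2, -0.4, -2.2]
opening: 0.0187
grasp_force: 60.0
```

Call:
send_rows --commands '[0, 0.15, -0.03, 0, 0, 0, 0, 0, 0, 0, 0, 0, 0, 0]'

```text
time_s: 8.05
tool_pos: [0.4819, -0.3051, 0.1921]
tool_rot: [0.096, 0.995, 0.002, -0.022]
wrist_force: [-4.2, 0.6, -1.2]
opening: 0.0183
grasp_force: 60.1
```

Call:
send_rows --commands '[0, 0.1, -0.02, 0, 0, 0, 0, 0, 0, 0, 0, 0, 0, 0]'

```text
time_s: 8.22
tool_pos: [0.4831, -0.3053, 0.1921]
tool_rot: [0.096, 0.995, 0.002, -0.021]
wrist_force: [-4.1, 1.1, -1.4]
opening: 0.0184
grasp_force: 60.1
```

Call:
send_rows --commands '[0, 0.1, -0.02, 0, 0, 0, 0, 0, 0, 0, 0, 0, 0, 0, 0, 0, 0, 0, 0, 0, 0]'

```text
time_s: 8.47
tool_pos: [0.4843, -0.3055, 0.192]
tool_rot: [0.096, 0.995, 0.002, -0.021]
wrist_force: [-5.4, 1.0, -1.1]
opening: 0.0189
grasp_force: 60.1
```

Call:
send_rows --commands '[0, 0.15, -0.03, 0, 0, 0, 0, 0, 0, 0, 0, 0, 0, 0]'

```text
time_s: 8.63
tool_pos: [0.4847, -0.3056, 0.1916]
tool_rot: [0.096, 0.995, 0.003, -0.022]
wrist_force: [-8.9, 2.1, -0.3]
opening: 0.0192
grasp_force: 60.3
```

Call:
send_rows --commands '[0, 0.1, -0.02, 0, 0, 0, 0, 0, 0, 0, 0, 0, 0, 0]'

```text
time_s: 8.8
tool_pos: [0.485, -0.3056, 0.1914]
tool_rot: [0.096, 0.995, 0.003, -0.023]
wrist_force: [-10.7, 2.3, 0.1]
opening: 0.0184
grasp_force: 60.3
```

Call:
send_rows --commands '[0, 0.1, -0.02, 0, 0, 0, 0, 0, 0, 0, 0, 0, 0, 0]'

```text
time_s: 8.97
tool_pos: [0.4855, -0.3056, 0.1911]
tool_rot: [0.096, 0.995, 0.003, -0.024]
wrist_force: [-11.5, 2.4, -1.0]
opening: 0.0187
grasp_force: 60.2
```

```bash
python3 - <<'E'
from m import *
s=readout.get_state();tz=s['tool_pos'][2]
d=cam('wrist');np.savez('w3',**d);save(d,'w3.png')
for n,z in(('w2',.1943),('w3',tz)):
    D=dict(np.load(n+'.npz'));V=D['image'].max(2).astype(int);xs=lambda p:p[:,0]*np.cos(.195)-p[:,1]*np.sin(.195)
    g=np.diff(V[70:160,261]);r=70+abs(g).argmax()+.5;sl=xs(ray(D,[[261,r]],z+.003))[0]
    g=np.diff(V[250:320,261]);r2=250+g.argmax()+.5;sl2=xs(ray(D,[[261,r2]],z+.003))[0]
    H,S,_=cv2.split(cv2.cvtColor(D['image'],cv2.COLOR_RGB2HSV));bad=((S>110)&((H<14)|(H>165)))
    E=[]
    for c in list(range(202,228,4))+list(range(294,316,4)):
        w=np.where(~bad[150:300,c])[0]; E.append((c,150+w[0]-.5,xs(ray(D,[[c,150+w[0]-.5]],.014))[0].round(4)))
    print(n,'sleeve',r,sl,'-> origin',sl+.140,r2,sl2+.056,'foot edge',E,'TCP',-1)
E
python3 w.py w3.npz .1911 200 226 120 180
```

```text
w2 sleeve 115.5 0.42847078685167156 -> origin 0.5684707868516716 300.5 0.5722328144480917 foot edge [(202, np.float64(221.5), np.float64(0.5426)), (206, np.float64(221.5), np.float64(0.5426)), (210, np.float64(221.5), np.float64(0.5426)), (214, np.float64(221.5), np.float64(0.5426)), (218, np.float64(221.5), np.float64(0.5426)), (222, np.float64(221.5), np.float64(0.5425)), (226, np.float64(221.5), np.float64(0.5425)), (294, np.float64(221.5), np.float64(0.5422)), (298, np.float64(221.5), np.float64(0.5422)), (302, np.float64(221.5), np.float64(0.5422)), (306, np.float64(221.5), np.float64(0.5421)), (310, np.float64(221.5), np.float64(0.5421)), (314, np.float64(221.5), np.float64(0.5421))] TCP -1
w3 sleeve 115.5 0.467593559174363 -> origin 0.6075935591743631 285.5 0.6029063586210657 foot edge [(202, np.float64(190.5), np.float64(0.5436)), (206, np.float64(190.5), np.float64(0.5436)), (210, np.float64(190.5), np.float64(0.5435)), (214, np.float64(190.5), np.float64(0.5435)), (218, np.float64(190.5), np.float64(0.5435)), (222, np.float64(190.5), np.float64(0.5435)), (226, np.float64(190.5), np.float64(0.5435)), (294, np.float64(190.5), np.float64(0.5433)), (298, np.float64(190.5), np.float64(0.5433)), (302, np.float64(190.5), np.float64(0.5433)), (306, np.float64(190.5), np.float64(0.5433)), (310, np.float64(190.5), np.float64(0.5433)), (314, np.float64(190.5), np.float64(0.5433))] TCP -1
bar width 0.019706976984215745 yaw -0.19284625272871336 lat -0.207397966750335 lat at plate [-0.20715398]
foot lat [-0.2066 -0.2066 -0.2066 -0.2066 -0.2066 -0.2066 -0.2066 -0.2071 -0.2071
 -0.2065 -0.2065 -0.2065 -0.2065] w [0.1464 0.1466 0.1469 0.1471 0.1474 0.1476 0.1479 0.147  0.1473 0.1464
 0.1467 0.1469 0.1472]
edge yaw -0.1924092381131801 resid 1.321028146741936e-16 along x_s 0.5535287043017237
```

View pics/w3.png

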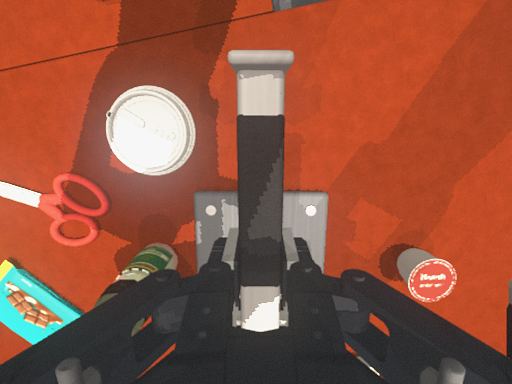

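The plate now sits at the post face by the wrist view (origin x_s .6065, face .6055), so the claws are in the slots. Next I ease off slightly and press down.

Call:
send_rows --commands '[0, -0.1, 0.02, -0.1, 0, 0, 0, 0, 0, 0, -0.1, 0, 0, 0, 0, 0, 0, 0, 0, 0, 0]'

```text
time_s: 9.27
tool_pos: [0.4861, -0.3059, 0.1903]
tool_rot: [0.096, 0.995, 0.002, -0.022]
wrist_force: [-7.9, 1.7, 1.2]
opening: 0.0187
grasp_force: 60.5
```

Call:
send_rows --commands '[0, 0, 0, -0.15, 0, 0, 0, 0, 0, 0, -0.15, 0, 0, 0, 0, 0, 0, 0, 0, 0, 0]'

```text
time_s: 9.52
tool_pos: [0.4862, -0.3062, 0.1876]
tool_rot: [0.096, 0.995, 0.002, -0.021]
wrist_force: [-9.4, 1.1, 2.6]
opening: 0.0185
grasp_force: 60.6
```

Call:
send_rows --commands '[0, 0, 0, -0.1, 0, 0, 0, 0, 0, 0, -0.1, 0, 0, 0, 0, 0, 0, 0, 0, 0, 0]'

```text
time_s: 9.77
tool_pos: [0.4866, -0.3063, 0.1858]
tool_rot: [0.096, 0.995, 0.002, -0.021]
wrist_force: [-7.4, 1.3, 2.0]
opening: 0.0186
grasp_force: 60.6
```

Call:
send_rows --commands '[0, 0, 0, -0.1, 0, 0, 0, 0, 0, 0, -0.1, 0, 0, 0, 0, 0, 0, 0, 0, 0, 0]'

```text
time_s: 10.02
tool_pos: [0.4865, -0.3063, 0.1837]
tool_rot: [0.096, 0.995, 0.002, -0.021]
wrist_force: [-8.0, 1.8, 1.7]
opening: 0.0189
grasp_force: 60.5
```

Call:
send_rows --commands '[0, 0, 0, -0.1, 0, 0, 0, 0, 0, 0, -0.1, 0, 0, 0, 0, 0, 0, 0, 0, 0, 0]'

```text
time_s: 10.27
tool_pos: [0.4867, -0.3062, 0.1812]
tool_rot: [0.096, 0.995, 0.002, -0.021]
wrist_force: [-7.3, 0.0, -0.8]
opening: 0.0186
grasp_force: 60.3
```

Call:
send_rows --commands '[0, 0, 0, -0.1, 0, 0, 0, 0, 0, 0, -0.1, 0, 0, 0, 0, 0, 0, 0, 0, 0, 0]'

```text
time_s: 10.52
tool_pos: [0.4871, -0.3064, 0.1796]
tool_rot: [0.096, 0.995, 0.002, -0.02]
wrist_force: [-6.1, 1.6, 0.2]
opening: 0.019
grasp_force: 60.5
```

Call:
send_rows --commands '[0, 0, 0, -0.1, 0, 0, 0, 0, 0, 0, -0.05, 0, 0, 0, 0, 0, 0, 0, 0, 0, 0]'

```text
time_s: 10.77
tool_pos: [0.4871, -0.3064, 0.1789]
tool_rot: [0.096, 0.995, 0.002, -0.02]
wrist_force: [-6.8, 1.6, 3.6]
opening: 0.0188
grasp_force: 60.8
```

Call:
send_rows --commands '[0, 0, 0, -0.1, 0, 0, 0, 0, 0, 0, -0.1, 0, 0, 0, 0, 0, 0, 0, 0, 0, 0]'

```text
time_s: 11.02
tool_pos: [0.487, -0.3065, 0.1783]
tool_rot: [0.096, 0.995, 0.002, -0.021]
wrist_force: [-10.7, 3.7, 7.8]
opening: 0.0189
grasp_force: 61.5
```

Call:
send_rows --commands '[0, -0.05, 0.01, -0.1, 0, 0, 0, 0, 0, 0, -0.1, 0, 0, 0, 0, 0, 0, 0, 0, 0, 0]'

```text
time_s: 11.27
tool_pos: [0.4868, -0.3065, 0.1768]
tool_rot: [0.096, 0.995, 0.002, -0.02]
wrist_force: [-10.5, 3.7, 9.8]
opening: 0.0188
grasp_force: 61.9
```

Call:
send_rows --commands '[0, -0.05, 0.01, -0.1, 0, 0, 0, 0, 0, 0, -0.1, 0, 0, 0, 0, 0, 0, 0, 0, 0, 0]'

```text
time_s: 11.52
tool_pos: [0.4868, -0.3066, 0.1764]
tool_rot: [0.096, 0.995, 0.001, -0.02]
wrist_force: [-11.1, 4.7, 15.4]
opening: 0.0185
grasp_force: 62.7
```

Call:
send_rows --commands '[0, -0.05, 0.01, 0.15, 0, 0, 0, 0, -0.05, 0.01, 0.15, 0, 0, 0, 0, 0, 0, 0, 0, 0, 0]'

```text
time_s: 11.77
tool_pos: [0.4867, -0.3065, 0.1767]
tool_rot: [0.096, 0.995, 0.001, -0.018]
wrist_force: [-3.3, 0.9, 6.5]
opening: 0.0188
grasp_force: 61.3
```

```bash
python3 - <<'E'
from m import *
for n in('wrist',):
    d=cam(n);np.savez(n[0]+'4',**d);save(d,n[0]+'4.png')
s=readout.get_state();print(s['tool_pos'],s['wrist_force'],s['torque'])
# tilt of bar top from depth
P=cloud(d);m=(d['depth']>0);Q=P[125:215,245:278].reshape(-1,3);xs=Q[:,0]*np.cos(.195)-Q[:,1]*np.sin(.195)
k=np.polyfit(xs,Q[:,2],1);print('bar slope dz/dx',k,'top z at origin .6065',np.polyval(k,.6065),np.std(Q[:,2]-np.polyval(k,xs)))
d=dict(np.load('w3.npz'));P=cloud(d);Q=P[125:215,245:278].reshape(-1,3);xs=Q[:,0]*np.cos(.195)-Q[:,1]*np.sin(.195)
k=np.polyfit(xs,Q[:,2],1);print('w3 slope',k,np.polyval(k,.6065))
E
```

```text
[ 0.48669274 -0.30646493  0.17668129] [-2.78410385  1.64604487  5.75369598] [0.21592231 0.20138147 0.03734512]
bar slope dz/dx [-0.03698207  0.19646517] top z at origin .6065 0.17403553839425467 0.006936893595682835
w3 slope [-0.09875752  0.24350103] 0.18360459847803653
```

Call:
send_rows --commands '[0, 0, 0, 0.15, 0, 0, 0, 0, 0, 0, 0, 0, 0, 0, 0.4, 0, 0, 0, 0, 0, 0, 0.6, 0, 0, 0, 0, 0, 0, 1, 0, 0, 0, 0, 0, 0, 1, 0, 0, 0, 0, 0, 0, 1, 0, 0, 0, 0, 0, 0, 1, 0, 0, 0, 0, 0, 0]'

```text
time_s: 12.48
tool_pos: [0.4852, -0.3057, 0.1761]
tool_rot: [0.096, 0.995, 0.002, -0.02]
wrist_force: [-1.2, 0.9, 0.6]
opening: 0.0853
grasp_force: 0.0
```

Call:
send_rows --commands '[1, 0, 0, 1, 0, 0, 0, 1, -0.2, 0, 2, 0, 0, 0, 1, -1, 0.2, 3, 0, 0, 0, 1, -1, 0.2, 3, 0, 0, 0, 1, -2, 1.5, 3, 0, 0, 0, 1, -2, 3, 3, 0, 0, 0, 1, -2, 3, 0, 0, 0, 0, 1, -2, 3, 0, 0, 0, 0, 1, 0, 3, 0, 0, 0, 0, 1, 0, 3, 0, 0, 0, 0]'

```text
time_s: 13.32
tool_pos: [0.3845, -0.1391, 0.3242]
tool_rot: [0.097, 0.995, 0.002, -0.019]
wrist_force: [1.1, 0.9, -0.2]
opening: 0.0855
grasp_force: 0.0
```

Call:
send_rows --commands '[1, 0, 3, 0, 0, 0, 0, 1, 0, 3, 0, 0, 0, 0, 1, 0, 3, 0, 0, 0, 0, 1, 0, 3, 0, 0, 0, 0, 1, 0, 0, 0, 0, 0, 0]'

```text
time_s: 13.73
tool_pos: [0.3851, -0.016, 0.3239]
tool_rot: [0.093, 0.995, 0.003, -0.02]
wrist_force: [-0.2, -0.2, 0.3]
opening: 0.0854
grasp_force: 0.0
```

```bash
python3 - <<'E'
from m import *
yaw=-.195
for n in('top','scene'):
    d=cam(n);np.savez(n[0]+'5',**d);save(d,n[0]+'5.png')
    H,S,V=cv2.split(cv2.cvtColor(d['image'],cv2.COLOR_RGB2HSV));P=cloud(d)
    red=(S>150)&(V>120)&((H<6)|(H>174))&(P[...,2]>.12)&(P[...,2]<.27)&(abs(P[...,0]-.555)<.04)&(abs(P[...,1]+.319)<.03)
    uv=np.argwhere(red)[:,::-1];print(n,'red',uv.tolist()[:12],np.median(P[red],0) if len(uv) else '')
    m=(d['depth']>0)&(P[...,2]>.1)&(P[...,2]<.23);Q=P[m];xs=Q[:,0]*np.cos(yaw)+Q[:,1]*np.sin(yaw);ys=-Q[:,0]*np.sin(yaw)+Q[:,1]*np.cos(yaw)
    b=(abs(ys+.2055)<.009)&(xs>.46)&(xs<.59);k=np.polyfit(xs[b],Q[b,2],1);print('bar slope',k[0],'top z at post',np.polyval(k,.6065),'lat',ys[(abs(ys+.2055)<.02)&(xs>.46)&(xs<.59)].mean())
im=[cv2.imread(f'pics/{n}5.png') for n in 'ts']
cv2.imwrite('pics/c5.png',np.hstack([cv2.resize(im[0][130:220,295:385],(400,400),interpolation=2),cv2.resize(im[1][130:220,275:365],(400,400),interpolation=2)]))
E
```

```text
top red [] 
bar slope 0.023551577287881122 top z at post 0.18254263282829547 lat -0.20364542195835622
scene red [[318, 170], [319, 170], [318, 171]] [ 0.55328633 -0.32050269  0.20311335]
bar slope 0.03050508885357671 top z at post 0.18302824931701353 lat -0.20710014128516838
```

View pics/c5.png

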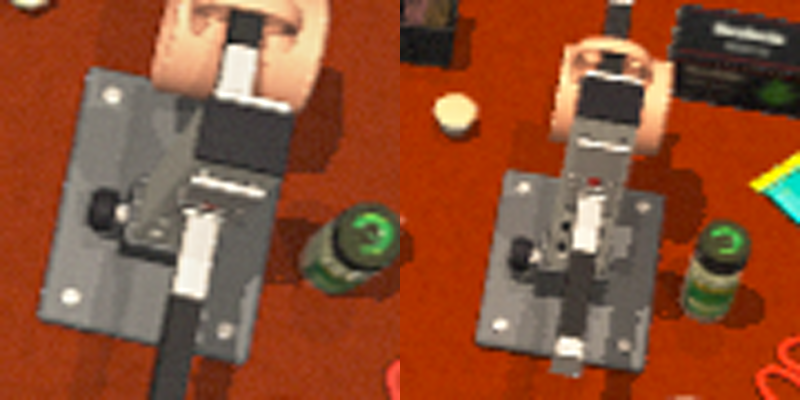

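The arm hangs on the post with the red button visible in the window (left crop 205,205; right crop 595,183). The bar-top height puts the origin at about 0.1605 m. The slope is about 0.027 rad, and the button depth matches its sprung-out value.

```bash
python3 -c "
from h import *
print(sign_off())"
```

```text
the job is handed in; nothing more can be done
None
```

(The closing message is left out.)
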